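Slide a speed controller along the rail into its programming pocket

ROBOT

A 6-joint arm with a two-finger parallel gripper is mounted at the origin on a cart in front of the work surface, level with it; the furniture and walls round the work are solid. World frame = base frame: x ahead of the robot, y to its left, z up, the work surface at z = 0. Lengths are in m, angles in degrees, forces in N, time in s.
With the tool pointing down it reaches from about 0.4 to 0.825 m from the base axis. Payload 7 kg.
Tool frame: the origin (TCP) lies on the centre line of the jaws, within the pads' length; the fingertips stand 14 mm ahead of it and the grasp point (between the pads) lies 5 mm behind it; z points along the fingers, y is the line along which they close (so a half turn about z gives the same grasp; the last joint's range is limited). The gripper opens to 88 mm and grips with 3 to 60 N. Pads are 19 mm wide; open, the fingers measure 130 mm over their backs; the gripper's body (78 mm by 193 mm) begins 47 mm behind the grasp point.
Start: joints at [89.273, 20.546, 0.682, 0, -70.136, -16.507], TCP at [0.2, 0.645, 0.241] pointing down, gripper open.
Joint ranges: [-176.03, 176.03], [-82.01, 121.73], [-58.28, 71.71], [-173.87, 95.51], [-174.79, -0.11], [-173.66, 173.66]. Speed limits (degrees/s): [136.94, 136.94, 172.46, 180, 180, 180].

INTERFACE

Orientations are given as [roll, pitch, yaw] about the fixed x, y, z axes, in that order (R = Rz(yaw) Ry(pitch) Rx(roll)).
In Python, from plant import r gives the robot as it stands.
- The arm moves only by the tool send_rows, never from a script. Its argument "steps" is a list of rows, each an object with "dp": the shift along the tool's x, y, z in mm, a list of three; "roll": the turn about the tool's z in rad; "jaw": the opening in per cent of the stroke, from 0 (shut) to 100 (fully open). In form: [{"dp": [tx, ty, tz], "roll": roll, "jaw": jaw}, ...]. A call has 1 to 5 rows; each row is the pose to reach, as a shift and turn from the pose commanded when the call began, along the tool's axes at that moment; what a row does not reach only later rows make up. A row lasts 1/8 s, in which the tool goes at most 62.5 mm and 10.7 degrees, less where a joint would pass 70% of its speed; a pose out of reach is approached as far as the arm can. A call with a gripper value outside its range is refused whole. The fingers move at their own pace and stop on an object; "newtons" is the grip in N (left out, the last holds). Time passes only in rows, so rows that repeat a pose let the fingers close. It gives the time, the measured TCP pose, the force, the opening and the grip force at its end, in the units of the state.
- r.get_state(): the state, without advancing time (a new reading comes with each control period).
- r.capture(name): name is "side" or "top"; returns a dict with "image" (480x640x3 uint8, blue, green, red), "K" (3x3 intrinsics, pixels), "dist" ([k1, k2, p1, p2, k3] as OpenCV has them; the pictures are not rectified), "rvec" (rotation vector, rad) and "tvec" (3), from world to camera coordinates, as OpenCV has them. Camera axes: x right, y down, z forward; pixel columns grow to the right and rows downward; lengths in m; the calibration is good to about 2 mm. A picture is of the moment at which its call begins. There is no depth.
- r.close_job(): hands the job in; it is judged then, once.
The state is a dict: "time_s": time; "joints": joint angles; "qd": joint speeds; "joint_torque": joint torques, N m; "tcp_pos": TCP position; "eef_rot": TCP orientation; "contact_force": force on the tool from outside, world axes, zero at the start; "moment": the same for the moment, N m; "gripper_width": finger opening in m; "gripper_force": force on a finger pad.
Only numpy, scipy, OpenCV 4.12 (cv2) and the standard library are available. Lean on these libraries where they do the work, as an engineer would, in place of code of your own. Each camera call takes 0.05 s, during which the arm holds its last target. There are 200 camera calls.

TASK

The yellow speed controller lies loose and askew on the black programming fixture. Using only closed fingertips, never gripping or lifting it, first push it flat against the long aluminium rail out in the open middle, then slide it along the rail, keeping it there, into the corner pocket at the green stop (not the grey one) until it is fully home against both the stop and the rail. Leave the reel, tin and jar beside the fixture where they stand, and finish with the hand clear.

Things in the scene. Friction and masses are not known exactly. Their poses are not given: they have to be found in the camera images.
- controller: loose yellow box-shaped speed controller, 30 (its x) x 56 (its y) x 11 mm, about 34 g; origin at the centre of its underside. Either long side may face the rail and either end may go to the stop. It slides easily under a light push.
- fixture: fixed black base plate 130 (x) x 320 (y) x 8 mm; origin at the centre of its underside, on the desk; turned by up to about 15 degrees. The controller lies on its top, 8 mm above the desk. It carries a rail along its far (+x) side, and at each end (+y and -y) a corner pocket between rail, guide and stop. Mind the fixed lamp head (120 mm wide) to its right, at x 0.34, y -0.43, z 0.54 m from the base.
- rail_mid (a point): middle of the rail's inner face (towards the robot), at plate level; fixture frame x = +45 mm, y = 0. The aluminium rail is 12 mm thick, 14 mm high above the plate and runs along the fixture's y from -150 to +150 mm. Against it, the controller's centre is at fixture x = +30 mm.
- left_pocket (a point): where the controller's origin is when home in the left pocket: fixture x = +30, y = +107 mm, its y along the fixture's y; its inner end then sticks 15 mm out of the guide. The guide is an aluminium bar 12 mm thick, 10 mm high, inner face at x = +11 mm (pocket 34 mm wide), from y = 94 mm (round nose) to 136 mm.
- right_pocket (a point): the same for the right pocket, mirrored: fixture x = +30, y = -107 mm
- green_stop: fixed green block with brass pins on top that closes one of the two pockets; 30 (x) x 16 (y) x 13 mm, origin at the centre of its underside on the plate, at x = +30 mm and y = +143 or -143 mm in the fixture's frame (which end varies). Its face to the pocket is 8 mm from its origin, so the controller is home when their origins are 36 mm apart.
- grey_stop: fixed grey block of the same size and shape as the green stop; closes the other pocket, which is to stay empty
- solder_reel: loose reel with green top and black flanges, 54 mm across, 38 mm high, upright on the desk behind the rail; origin at the centre of its underside; leave alone
- flux_tin: loose round tin, orange-yellow lid, 50 mm across, 22 mm high, on the desk behind the rail; origin at the centre of its underside; leave alone
- nut_jar: loose clear jar with a black lid, 44 mm across, 52 mm high, on the desk past the left (+y) end of the fixture; origin at the centre of its underside; leave alone
Things that resemble listed ones, but are neither listed nor needed, are in the scene too. Of the things that look like the controller, the middle-sized one is meant.

How it is judged:
By the outcome, as a careful person would: the job done as asked, in the order asked, and still so for the second after the job is handed in, with the robot touching nothing.
It also fails if it takes over 48 s, if anything falls off the work surface, if the arm or the gripper's body presses on something with over 40 N, if the wrist force passes 120 N, or if a joint passes its speed limit or range.

## Working session

There is one attempt and no reset: what is moved stays moved. The work goes in short steps, Python scripts to look and compute and a tool call to move; the robot and the scene stay as the last step left them, time stands still between calls to the robot, and variables do not carry over. Pictures are saved under pics/ and viewed, at most 10 in all, crops included, and the job is handed in when it is done.

Besides the shell and the picture viewer there is one more tool, called after "Call:" as name(argument=value, ...) on one line, values as JSON. send_rows: Moves the arm, as the interface text tells. Its arguments: {"type":"object","properties":{"steps":{"type":"array","items":{"type":"object","properties":{"dp":{"type":"array","items":{"type":"number"}},"roll":{"type":"number"},"jaw":{"type":"number"}}}},"newtons":{"type":"number"}},"required":["steps"]}

```bash
ls; mkdir -p pics
cat > h.py <<'E'
import numpy as np, cv2
from plant import r
def snap(n,f):
    c=r.capture(n); cv2.imwrite('pics/'+f,c['image']); np.savez('pics/'+f[:-4]+'.npz',**c); return c
def load(f):
    return dict(np.load('pics/'+f[:-4]+'.npz'))
def ray(c,px,z):
    u=cv2.undistortPoints(np.array(px,float).reshape(-1,1,2),c['K'],c['dist']).reshape(-1,2)
    R=cv2.Rodrigues(c['rvec'])[0]; t=np.ravel(c['tvec']); o=-R.T@t
    d=np.c_[u,np.ones(len(u))]@R
    return o+d*((np.ravel(z)-o[2])/d[:,2])[:,None]
def proj(c,P):
    return cv2.projectPoints(np.array(P,float).reshape(-1,1,3),c['rvec'],c['tvec'],c['K'],c['dist'])[0].reshape(-1,2)
E
python3 - <<'E'
from h import *
snap('top','t0.png'); snap('side','s0.png'); print(r.get_state())
E
```

```text
pics
{'time_s': 0.1, 'joints': array([ 8.92714956e+01,  2.05877655e+01,  6.39539378e-01, -1.77604409e-02,
       -7.01350944e+01, -1.65070820e+01]), 'qd': array([ 0.01830022, -0.10458897,  0.02377104,  0.11481117, -0.00608519,
       -0.01052891]), 'joint_torque': array([-1.76483110e-03, -5.84165812e+01,  2.93750918e+01,  7.01556891e+00,
        1.01480915e-02, -5.33239995e-05]), 'tcp_pos': array([0.19990186, 0.64429305, 0.2397153 ]), 'eef_rot': array([ 1.79915369e+02, -7.66767619e-03, -1.72416280e+01]), 'contact_force': array([0.80290267, 0.67719204, 0.59069861]), 'moment': array([-0.04104421, -0.02188696,  0.03912833]), 'gripper_force': 0.0, 'gripper_width': 0.08741798910679006}
```

View pics/t0.png

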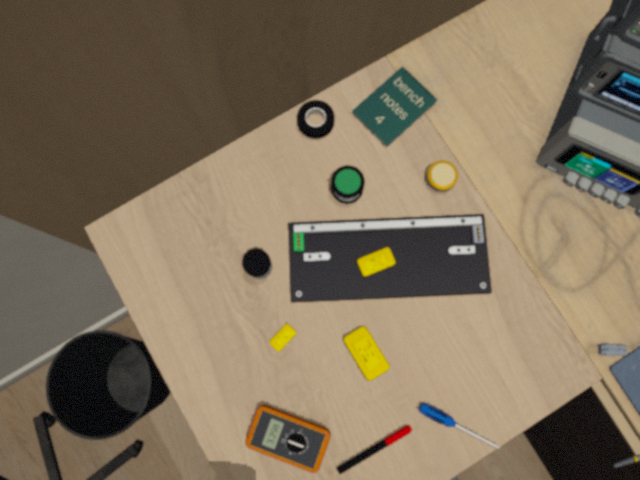

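View pics/s0.png

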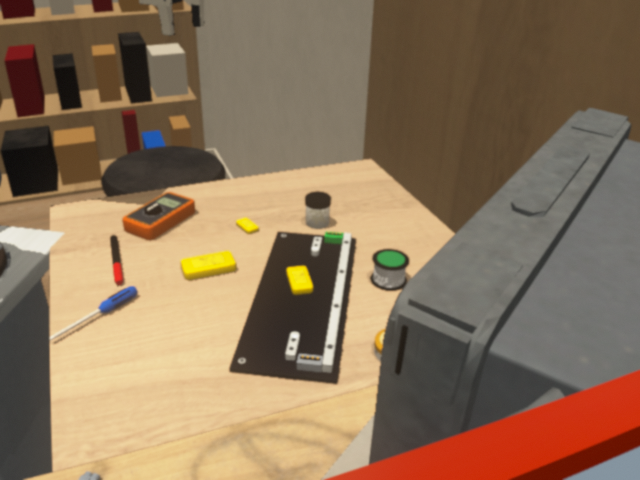

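The top view shows three yellow boxes: (376,261) on the fixture, mid-sized; (283,336), small; (366,352), large. I choose the one on the plate. The green stop is at (298,241) at the left end, the grey stop at (478,233), the reel at (347,184), the tin at (442,176) and the jar at (257,263). The side view agrees. Next is an enlarged crop.

Run:
```python
from h import *
c=load('t0.png'); im=c['image'][205:305,280:500]
cv2.imwrite('pics/t0c.png',cv2.resize(im,None,fx=3.6,fy=3.6,interpolation=cv2.INTER_CUBIC))
print(ray(c,[[290,223],[484,215],[491,292],[291,301]],.008).round(4))
# yellow mask
hsv=cv2.cvtColor(c['image'],cv2.COLOR_BGR2HSV); m=cv2.inRange(hsv,(20,120,100),(35,255,255))
cs=cv2.findContours(m,cv2.RETR_EXTERNAL,cv2.CHAIN_APPROX_NONE)[0]
for k in cs:
    if cv2.contourArea(k)>100:
        q=cv2.minAreaRect(k);b=cv2.boxPoints(q); print(q, ray(c,b,.019).round(4).tolist(), ray(c,[q[0]],.014).round(4))
R=cv2.Rodrigues(c['rvec'])[0];print(-R.T@np.ravel(c['tvec']))
```

```text
[[ 0.6227  0.2155  0.008 ]
 [ 0.6296 -0.0996  0.008 ]
 [ 0.5044 -0.1017  0.008 ]
 [ 0.4967  0.2149  0.008 ]]
((365.8896484375, 352.6758728027344), (52.44036865234375, 27.780025482177734), 58.671302795410156) [[0.4384, 0.1386, 0.019], [0.4597, 0.1014, 0.019], [0.3911, 0.062, 0.019], [0.3703, 0.0988, 0.019]] [[0.4146 0.0998 0.014 ]]
((282.5000305175781, 337.0000305175781), (14.849241256713867, 27.577163696289062), 45.0) [[0.4343, 0.2509, 0.019], [0.4635, 0.2206, 0.019], [0.4472, 0.2045, 0.019], [0.4181, 0.2347, 0.019]] [[0.4408 0.2281 0.014 ]]
((375.96551513671875, 261.4137878417969), (20.79787826538086, 37.13906478881836), 68.19859313964844) [[0.5605, 0.1129, 0.019], [0.5815, 0.0576, 0.019], [0.5504, 0.0467, 0.019], [0.5297, 0.1017, 0.019]] [[0.5562 0.0793 0.014 ]]
((442.00006103515625, 175.00003051757812), (29.698484420776367, 29.698482513427734), 45.0) [[0.6957, 0.0014, 0.019], [0.7309, -0.035, 0.019], [0.6944, -0.067, 0.019], [0.6598, -0.0306, 0.019]] [[ 0.6966 -0.0339  0.014 ]]
[0.42927804 0.15644141 0.87283794]
```

View pics/t0c.png

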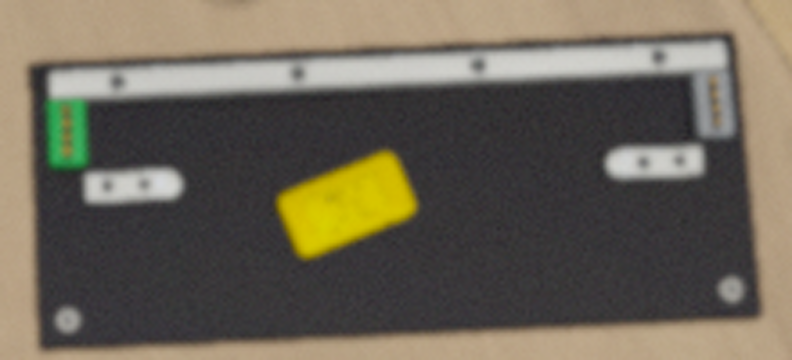

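The crop shows the plate corners at (32,66), (733,34), (760,315) and (42,347). The controller sits on the plate between the guides, tilted, with its left end nearer the robot. The green stop is at left (68,133) and the grey one at right. I'll fit the poses now.

```bash
cat >> h.py <<'E'
def fitpose(c,obj,px,x0):
    from scipy.optimize import least_squares
    obj=np.array(obj,float)
    def P(p):
        a=p[2];R=np.array([[np.cos(a),-np.sin(a)],[np.sin(a),np.cos(a)]])
        return np.c_[obj[:,:2]@R.T+p[:2],obj[:,2]]
    s=least_squares(lambda p:(proj(c,P(p))-px).ravel(),x0)
    return s.x,np.abs(s.fun).max()
def w2f(F,p):
    a=F[2];d=np.array(p)[...,:2]-F[:2];return d@np.array([[np.cos(a),-np.sin(a)],[np.sin(a),np.cos(a)]])
def f2w(F,p):
    a=F[2];return np.array(p,float)@np.array([[np.cos(a),-np.sin(a)],[np.sin(a),np.cos(a)]]).T+F[:2]
E
python3 - <<'E'
from h import *
c=load('t0.png')
cr=lambda p:(np.array(p,float)+.5)/3.6-.5+[280,205]
# plate corners, rail-top corners (z .022), green stop top outer edge
obj=[[.065,.16,.008],[.065,-.16,.008],[-.065,-.16,.008],[-.065,.16,.008],[.057,.15,.022],[.057,-.15,.022],[.045,.15,.022],[.045,-.15,.022]]
px=cr([[32,66],[733,34],[760,315],[42,347],[48,72],[727,41],[49,99],[729,71]])
F,e=fitpose(c,obj,px,[.563,.057,0]); print('F',F,np.degrees(F[2]),e)
px2=cr([[276,197],[391,150],[418,209],[304,260]])
s=.015;l=.028
C,e2=fitpose(c,[[s,l,.019],[s,-l,.019],[-s,-l,.019],[-s,l,.019]],px2,[.556,.079,.3]); print('C',C,np.degrees(C[2]),e2, w2f(F,C[:2]), np.degrees(C[2]-F[2]))
np.save('F.npy',F)
P=f2w(F,[[.03,.143],[.03,-.143],[.045,0],[.03,.107]]);print(P)
print(((proj(c,np.c_[P,[.021,.021,.008,.008]])-[280,205])*3.6).round())
for n,p,z in(('reel',(347,181),.038),('tin',(442,173),.022),('jar',(257,260),.052)):print(n,w2f(F,ray(c,[p],z))*1e3)
c=load('s0.png')
P=np.c_[f2w(F,[[.065,.16],[.065,-.16],[-.065,-.16],[-.065,.16]]),[.008]*4];print(proj(c,P).round())
E
```

```text
F [0.56355906 0.05800428 0.02462552] 1.4109384117908366 1.4782797164691601
C [0.55570101 0.07951973 0.38592772] 22.112029449929935 0.5728264618033165 [-0.00732589  0.02170241] 20.701091038139097
[[ 0.59002887  0.20169961]
 [ 0.59707106 -0.08421367]
 [ 0.60854542  0.05911231]
 [ 0.5909153   0.16571053]]
[[ 66. 130.]
 [713. 102.]
 [385.  89.]
 [148. 132.]]
reel [[120.21078394  61.70821787]]
tin [[131.65201964 -93.56700705]]
jar [[ -2.17073816 205.20151389]]
[[356. 238.]
 [338. 381.]
 [228. 368.]
 [277. 231.]]
```

Call:
send_rows(steps=[{"dp": [42,40,0],"roll": -0.065,"jaw": 0},{"dp": [84,80,0],"roll": -0.13,"jaw": 0},{"dp": [126,120,0],"roll": -0.195,"jaw": 0},{"dp": [168,160,0],"roll": -0.26,"jaw": 0},{"dp": [210,200,0],"roll": -0.325,"jaw": 0}], newtons=20)

```text
time_s: 0.72
tcp_pos: [0.3418, 0.3895, 0.2404]
eef_rot: [180.0, 0.0, 1.5]
contact_force: [1.3, 0.8, 0.5]
gripper_width: 0.0434
gripper_force: 0.0
```

```bash
cat > s.py <<'E'
from h import *
import sys
F=np.load('F.npy');s=r.get_state();t=s['tcp_pos'];y=s['eef_rot'][2]
f=w2f(F,t)*1e3
print('t',s['time_s'],'fix',f.round(1),'z',(t[2]*1e3).round(1),'rot',s['eef_rot'].round(2),'F',s['contact_force'].round(1),'w',s['gripper_width'])
if len(sys.argv)>2:
    d=f2w(F,np.array([float(sys.argv[1]),float(sys.argv[2])])/1e3)-t[:2];a=np.radians(y)
    print('dp',1e3*np.array([d@[np.cos(a),np.sin(a)],d@[np.sin(a),-np.cos(a)]]))
E
python3 s.py -50 26
```

```text
t 0.725 fix [-213.5  336.9] z 240.4 rot [1.7999e+02 1.0000e-02 1.5300e+00] F [1.3 0.8 0.5] w 0.04340024531794245
dp [162.88231651 311.2184347 ]
```

Call:
send_rows(steps=[{"dp": [27,52,0],"roll": 0,"jaw": 0},{"dp": [54,104,0],"roll": 0,"jaw": 0},{"dp": [81,156,0],"roll": 0,"jaw": 0},{"dp": [108,208,0],"roll": 0,"jaw": 0},{"dp": [135,260,20],"roll": 0,"jaw": 0}])

```text
time_s: 1.35
tcp_pos: [0.484, 0.1335, 0.2217]
eef_rot: [-179.9, -0.2, 1.4]
contact_force: [1.2, 1.3, -0.0]
gripper_width: 0.0007
gripper_force: 0.0
```

```bash
python3 s.py -50 26
```

```text
t 1.35 fix [-77.7  77.4] z 221.7 rot [-1.799e+02 -1.700e-01  1.420e+00] F [ 1.2  1.3 -0. ] w 0.0007070992458451065
dp [27.6886915  51.45312574]
```

Call:
send_rows(steps=[{"dp": [14,26,35],"roll": 0,"jaw": 0},{"dp": [26,50,75],"roll": 0,"jaw": 0},{"dp": [26,50,125],"roll": 0,"jaw": 0},{"dp": [26,50,165],"roll": 0,"jaw": 0},{"dp": [26,50,165],"roll": 0,"jaw": 0}])

```text
time_s: 1.98
tcp_pos: [0.5076, 0.0841, 0.0529]
eef_rot: [179.8, 0.4, 1.3]
contact_force: [0.7, -0.7, 0.2]
gripper_width: 0.0004
gripper_force: 0.0
```

```bash
python3 s.py
python3 - <<'E'
from h import *
a=snap('top','t1.png')['image'][200:310,270:500]; b=snap('side','s1.png')['image'][160:390,180:420]
a=cv2.resize(a,(460,220),interpolation=cv2.INTER_CUBIC);a=cv2.resize(a,(500,239)); b=cv2.resize(b,(500,479)[::1])
cv2.imwrite('pics/m1.png',cv2.resize(np.vstack([a,b]),(500*600//718,600)))
cv2.imwrite('pics/s1c.png',cv2.resize(b,(600,575)))
E
```

```text
t 1.975 fix [-55.3  27.4] z 52.9 rot [179.82   0.35   1.35] F [ 0.7 -0.7  0.2] w 0.000367421600960121
```

View pics/s1c.png

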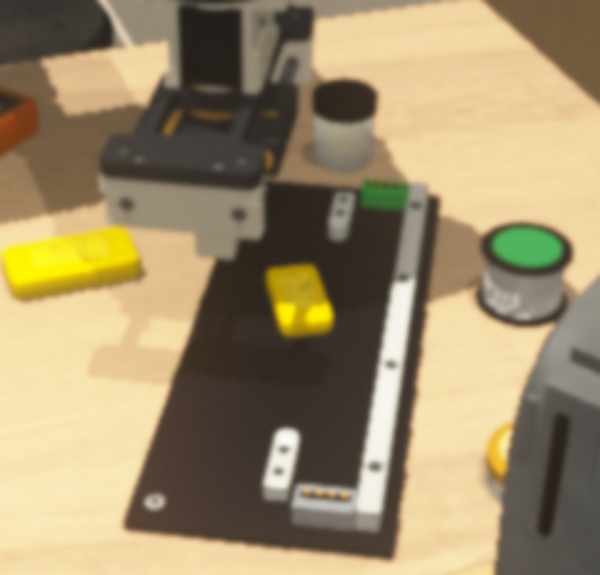

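The close view shows shut fingertips at (218,245) above the plate, robot-side of the controller at (300,298), with room to descend. The green stop is at the far (+y) end.

Call:
send_rows(steps=[{"dp": [0,0,14],"roll": 0,"jaw": 0},{"dp": [0,0,27],"roll": 0,"jaw": 0},{"dp": [0,0,27],"roll": 0,"jaw": 0}])

```text
time_s: 2.45
tcp_pos: [0.5091, 0.0851, 0.0278]
eef_rot: [180.0, 0.1, 1.4]
contact_force: [0.1, -0.1, 0.3]
gripper_width: 0.0005
gripper_force: 0.0
```

```bash
python3 s.py
```

```text
t 2.45 fix [-53.7  28.5] z 27.8 rot [1.7996e+02 8.0000e-02 1.3800e+00] F [ 0.1 -0.1  0.3] w 0.0004908697647586586
```

Call:
send_rows(steps=[{"dp": [6,0,2],"roll": 0,"jaw": 0},{"dp": [12,0,2],"roll": 0,"jaw": 0},{"dp": [17,0,2],"roll": 0,"jaw": 0},{"dp": [22,0,2],"roll": 0,"jaw": 0},{"dp": [27,0,2],"roll": 0,"jaw": 0}])

```text
time_s: 3.08
tcp_pos: [0.5371, 0.0861, 0.0266]
eef_rot: [-180.0, -0.0, 1.4]
contact_force: [-0.6, 0.6, 0.6]
gripper_width: 0.0003
gripper_force: 0.1
```

Call:
send_rows(steps=[{"dp": [4,0,0],"roll": 0,"jaw": 0},{"dp": [8,0,0],"roll": 0,"jaw": 0},{"dp": [12,0,0],"roll": 0,"jaw": 0},{"dp": [16,0,0],"roll": 0,"jaw": 0},{"dp": [20,0,0],"roll": 0,"jaw": 0}])

```text
time_s: 3.7
tcp_pos: [0.557, 0.0866, 0.0266]
eef_rot: [180.0, 0.0, 1.4]
contact_force: [-0.1, -0.3, 1.0]
gripper_width: 0.0005
gripper_force: 0.1
```

```bash
python3 s.py
python3 - <<'E'
from h import *
b=snap('side','s2.png')['image'][210:370,220:420]
cv2.imwrite('pics/s2c.png',cv2.resize(b,(700,560),interpolation=cv2.INTER_CUBIC))
E
```

```text
t 3.7 fix [-5.9 28.7] z 26.6 rot [180.     0.     1.39] F [-0.1 -0.3  1. ] w 0.000540663693678506
```

View pics/s2c.png

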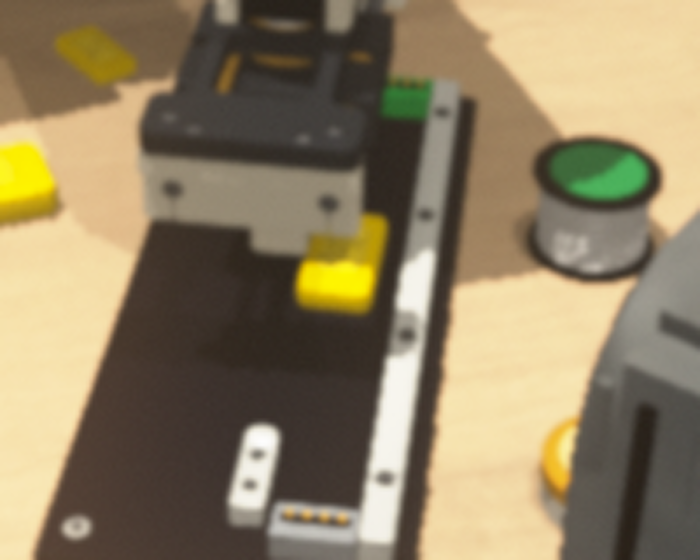

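The controller at (340,265) is nearly square to the rail, about 10 mm short of it. I'll push on gently.

Call:
send_rows(steps=[{"dp": [3,0,0],"roll": 0,"jaw": 0},{"dp": [6,0,0],"roll": 0,"jaw": 0},{"dp": [8,0,0],"roll": 0,"jaw": 0},{"dp": [9,0,0],"roll": 0,"jaw": 0}])

```text
time_s: 4.25
tcp_pos: [0.5658, 0.0867, 0.0265]
eef_rot: [180.0, 0.0, 1.4]
contact_force: [-0.2, 0.2, -0.1]
gripper_width: 0.0006
gripper_force: 0.1
```

Call:
send_rows(steps=[{"dp": [1,0,0],"roll": 0,"jaw": 0},{"dp": [1.5,0,0],"roll": 0,"jaw": 0}])

```text
time_s: 4.5
tcp_pos: [0.5668, 0.0866, 0.0265]
eef_rot: [180.0, 0.1, 1.4]
contact_force: [-2.5, -0.5, 1.0]
gripper_width: 0.0005
gripper_force: 1.3
```

```bash
python3 s.py
```

```text
t 4.5 fix [ 3.9 28.5] z 26.5 rot [1.7998e+02 6.0000e-02 1.3800e+00] F [-2.5 -0.5  1. ] w 0.0005404275240558058
```

Call:
send_rows(steps=[{"dp": [0.7,0,0],"roll": 0,"jaw": 0},{"dp": [1.2,0,0],"roll": 0,"jaw": 0},{"dp": [1.2,0,0],"roll": 0,"jaw": 0}])

```text
time_s: 4.88
tcp_pos: [0.5669, 0.0864, 0.0263]
eef_rot: [180.0, 0.2, 1.4]
contact_force: [-6.6, 0.5, 5.6]
gripper_width: 0.0003
gripper_force: 3.3
```

```bash
python3 s.py
python3 - <<'E'
from h import *
b=snap('side','s3.png')['image'][210:370,220:420]
t=snap('top','t3.png')['image'][205:305,280:500]
cv2.imwrite('pics/s3c.png',np.vstack([cv2.resize(b,(500,400),interpolation=cv2.INTER_CUBIC)[:350],cv2.resize(t,(500,227),interpolation=cv2.INTER_CUBIC)]))
E
```

```text
t 4.875 fix [ 4.  28.3] z 26.3 rot [1.7996e+02 1.5000e-01 1.3600e+00] F [-6.6  0.5  5.6] w 0.0002580714366892087
```

View pics/s3c.png

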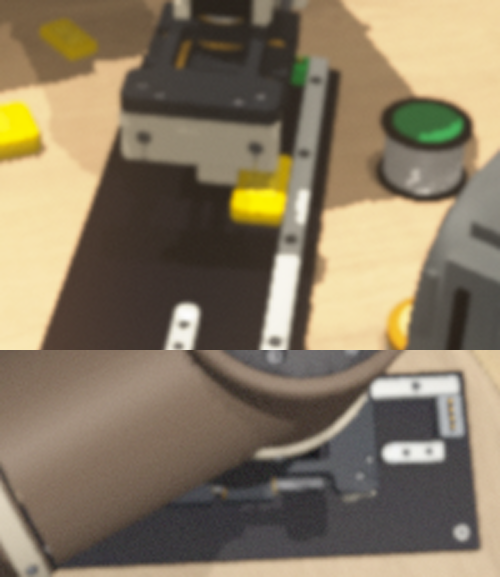

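The controller at (260,205) is flat against the rail, with a 6.6 N reaction. Now I'll back off and come round behind its right end, measuring that end first.

Run:
```python
from h import *
F=np.load('F.npy');c=load('s3.png')
px=np.array([[233,219],[281,224],[233,191],[286,197]])/2.5+[220,210]
print((w2f(F,ray(c,px,[.008,.008,.019,.019]))*1e3).round(1))
```

```text
[[16.5 -7.7]
 [43.3 -8.1]
 [14.8  3.3]
 [44.6  2.5]]
```

Call:
send_rows(steps=[{"dp": [-4,0,0],"roll": 0,"jaw": 0},{"dp": [-14,0,0],"roll": 0,"jaw": 0},{"dp": [-26,10,0],"roll": 0,"jaw": 0},{"dp": [-26,38,0],"roll": 0,"jaw": 0},{"dp": [-26,72,0],"roll": 0,"jaw": 0}])

```text
time_s: 5.6
tcp_pos: [0.5436, 0.0136, 0.0268]
eef_rot: [-180.0, -0.0, 1.5]
contact_force: [0.3, 0.6, 0.9]
gripper_width: 0.0003
gripper_force: 0.0
```

```bash
python3 s.py 24 -45
python3 - <<'E'
from h import *
b=snap('side','s4.png')['image'][210:370,220:420]
t=snap('top','t4.png')['image'][205:305,280:500]
cv2.imwrite('pics/s4c.png',np.vstack([cv2.resize(b,(500,400),interpolation=cv2.INTER_CUBIC)[:350],cv2.resize(t,(500,227),interpolation=cv2.INTER_CUBIC)]))
E
```

```text
t 5.6 fix [-21.1 -43.9] z 26.8 rot [-1.7999e+02 -3.0000e-02  1.4700e+00] F [0.3 0.6 0.9] w 0.00034428912655465023
dp [45.07829636  1.10232236]
```

View pics/s4c.png

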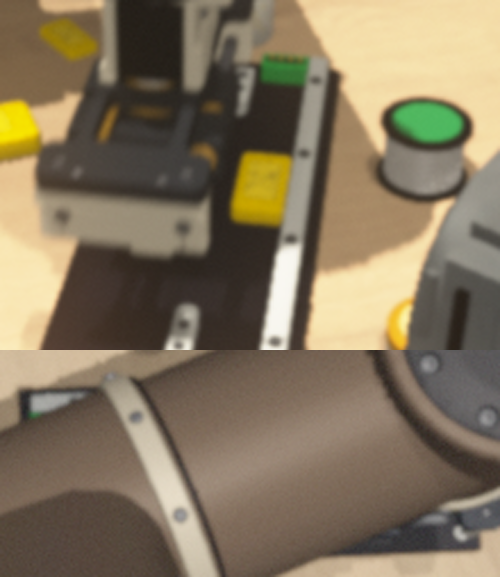

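The controller at (262,188) stays flat on the rail, and the fingers are clear to the near-right of it. I'll move in behind its right end.

Call:
send_rows(steps=[{"dp": [12,0,0],"roll": 0,"jaw": 0},{"dp": [26,0,0],"roll": 0,"jaw": 0},{"dp": [38,0,0],"roll": 0,"jaw": 0},{"dp": [46,0,0],"roll": 0,"jaw": 0},{"dp": [46,0,0],"roll": 0,"jaw": 0}])

```text
time_s: 6.32
tcp_pos: [0.5907, 0.0155, 0.0262]
eef_rot: [180.0, 0.0, 1.4]
contact_force: [0.6, -1.1, 0.9]
gripper_width: 0.0003
gripper_force: 0.0
```

Call:
send_rows(steps=[{"dp": [0,-5,0],"roll": 0,"jaw": 0},{"dp": [0,-10,0],"roll": 0,"jaw": 0},{"dp": [0,-14,0],"roll": 0,"jaw": 0}])

```text
time_s: 6.7
tcp_pos: [0.5897, 0.0298, 0.0267]
eef_rot: [-180.0, -0.0, 1.4]
contact_force: [-0.7, -0.8, 0.4]
gripper_width: 0.0004
gripper_force: 0.1
```

```bash
python3 s.py
```

```text
t 6.7 fix [ 25.4 -28.8] z 26.7 rot [-180.     -0.      1.41] F [-0.7 -0.8  0.4] w 0.0004390177828688187
```

Call:
send_rows(steps=[{"dp": [0.2,-4,0],"roll": 0,"jaw": 0},{"dp": [0.4,-8,0],"roll": 0,"jaw": 0},{"dp": [0.6,-12,0],"roll": 0,"jaw": 0},{"dp": [0.8,-16,0],"roll": 0,"jaw": 0},{"dp": [1,-20,0],"roll": 0,"jaw": 0}])

```text
time_s: 7.32
tcp_pos: [0.5904, 0.0496, 0.0265]
eef_rot: [180.0, 0.0, 1.4]
contact_force: [-0.4, -0.6, 0.1]
gripper_width: 0.0002
gripper_force: 0.2
```

Call:
send_rows(steps=[{"dp": [0.2,-4,0],"roll": 0,"jaw": 0},{"dp": [0.4,-8,0],"roll": 0,"jaw": 0},{"dp": [0.6,-12,0],"roll": 0,"jaw": 0},{"dp": [0.8,-16,0],"roll": 0,"jaw": 0},{"dp": [1,-20,0],"roll": 0,"jaw": 0}])

```text
time_s: 7.95
tcp_pos: [0.5909, 0.0696, 0.0266]
eef_rot: [-180.0, -0.0, 1.4]
contact_force: [-0.5, -0.5, 0.1]
gripper_width: 0.0007
gripper_force: 0.2
```

```bash
python3 s.py
python3 - <<'E'
from h import *
b=snap('side','s5.png')['image'][215:335,270:410]
cv2.imwrite('pics/s5c.png',cv2.resize(b,(700,600),interpolation=cv2.INTER_CUBIC))
E
```

```text
t 7.95 fix [27.6 11. ] z 26.6 rot [-180.     -0.      1.39] F [-0.5 -0.5  0.1] w 0.0007067951921418385
```

View pics/s5c.png

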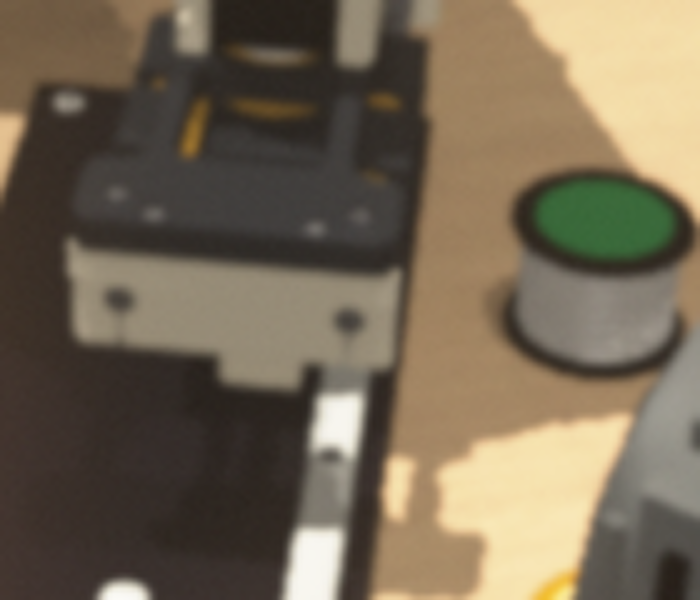

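The hand hides the controller, and the forces are light. I'll carry on slowly and watch the force.

Call:
send_rows(steps=[{"dp": [0.1,-4,0],"roll": 0,"jaw": 0},{"dp": [0.2,-8,0],"roll": 0,"jaw": 0},{"dp": [0.3,-12,0],"roll": 0,"jaw": 0},{"dp": [0.4,-16,0],"roll": 0,"jaw": 0},{"dp": [0.5,-20,0],"roll": 0,"jaw": 0}])

```text
time_s: 8.62
tcp_pos: [0.5909, 0.0897, 0.0266]
eef_rot: [-180.0, -0.0, 1.4]
contact_force: [0.2, -0.1, 0.5]
gripper_width: 0.0002
gripper_force: 0.2
```

Call:
send_rows(steps=[{"dp": [0.1,-4,0],"roll": 0,"jaw": 0},{"dp": [0.2,-8,0],"roll": 0,"jaw": 0},{"dp": [0.3,-12,0],"roll": 0,"jaw": 0},{"dp": [0.4,-16,0],"roll": 0,"jaw": 0},{"dp": [0.5,-20,0],"roll": 0,"jaw": 0}])

```text
time_s: 9.25
tcp_pos: [0.5909, 0.1097, 0.0266]
eef_rot: [-180.0, -0.0, 1.4]
contact_force: [-0.5, 0.2, 0.4]
gripper_width: 0.0007
gripper_force: 0.2
```

```bash
python3 s.py
```

```text
t 9.25 fix [28.6 51. ] z 26.6 rot [-180.     -0.      1.39] F [-0.5  0.2  0.4] w 0.0006562932371795121
```

Next is the final approach, with the stop expected at y ≈ 58.

Call:
send_rows(steps=[{"dp": [0,-2,0],"roll": 0,"jaw": 0},{"dp": [0,-3.5,0],"roll": 0,"jaw": 0},{"dp": [0,-5,0],"roll": 0,"jaw": 0}])

```text
time_s: 9.62
tcp_pos: [0.5908, 0.1145, 0.0266]
eef_rot: [-180.0, -0.0, 1.4]
contact_force: [-0.2, 0.4, -0.4]
gripper_width: 0.0005
gripper_force: 0.1
```

Call:
send_rows(steps=[{"dp": [0,-0.7,0],"roll": 0,"jaw": 0},{"dp": [0,-1.4,0],"roll": 0,"jaw": 0},{"dp": [0,-2,0],"roll": 0,"jaw": 0}])

```text
time_s: 10.0
tcp_pos: [0.5907, 0.1164, 0.0266]
eef_rot: [180.0, 0.0, 1.4]
contact_force: [-0.8, -0.1, 0.0]
gripper_width: 0.0004
gripper_force: 0.1
```

```bash
python3 s.py
```

```text
t 10.0 fix [28.6 57.7] z 26.6 rot [180.     0.     1.38] F [-0.8 -0.1  0. ] w 0.0004270166679979791
```

Call:
send_rows(steps=[{"dp": [0,-0.7,0],"roll": 0,"jaw": 0},{"dp": [0,-1.4,0],"roll": 0,"jaw": 0},{"dp": [0,-1.4,0],"roll": 0,"jaw": 0}])

```text
time_s: 10.38
tcp_pos: [0.5907, 0.1178, 0.0266]
eef_rot: [-180.0, -0.0, 1.4]
contact_force: [-0.8, 0.3, -0.0]
gripper_width: 0.0004
gripper_force: 0.0
```

Call:
send_rows(steps=[{"dp": [0,-0.7,0],"roll": 0,"jaw": 0},{"dp": [0,-1.4,0],"roll": 0,"jaw": 0},{"dp": [0,-1.4,0],"roll": 0,"jaw": 0}])

```text
time_s: 10.75
tcp_pos: [0.5907, 0.1192, 0.0266]
eef_rot: [-180.0, -0.0, 1.4]
contact_force: [-0.8, 0.3, -1.1]
gripper_width: 0.0006
gripper_force: 0.0
```

```bash
python3 s.py
```

```text
t 10.75 fix [28.6 60.5] z 26.6 rot [-180.     -0.      1.39] F [-0.8  0.3 -1.1] w 0.0006022926203186601
```

Call:
send_rows(steps=[{"dp": [0,-0.8,0],"roll": 0,"jaw": 0},{"dp": [0,-1.6,0],"roll": 0,"jaw": 0},{"dp": [0,-2.4,0],"roll": 0,"jaw": 0}])

```text
time_s: 11.12
tcp_pos: [0.5904, 0.1207, 0.0265]
eef_rot: [179.9, 0.0, 1.4]
contact_force: [1.0, -8.5, 0.5]
gripper_width: 0.0005
gripper_force: 3.8
```

```bash
python3 s.py
python3 - <<'E'
from h import *
b=snap('side','s6.png')['image'][215:315,270:400]
cv2.imwrite('pics/s6c.png',cv2.resize(b,(780,600),interpolation=cv2.INTER_CUBIC))
E
```

```text
t 11.125 fix [28.4 62.1] z 26.5 rot [1.7993e+02 4.0000e-02 1.3900e+00] F [ 1.  -8.5  0.5] w 0.0004729409641608204
```

View pics/s6c.png

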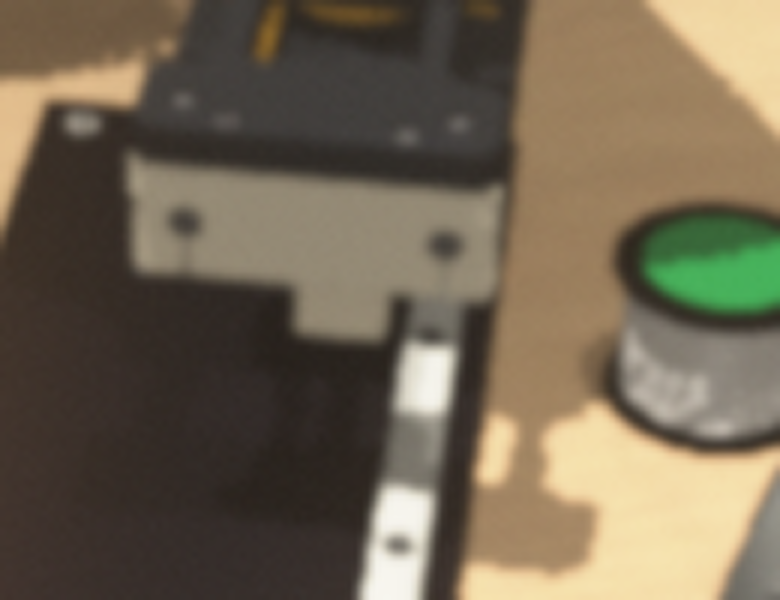

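There is firm contact (8.5 N) where the stop should be. I'll back off straight, lift, and look.

Call:
send_rows(steps=[{"dp": [0,-0.5,0],"roll": 0,"jaw": 0},{"dp": [0,-0.5,0],"roll": 0,"jaw": 0},{"dp": [0,3,0],"roll": 0,"jaw": 0},{"dp": [0,14,0],"roll": 0,"jaw": 0},{"dp": [0,24,-10],"roll": 0,"jaw": 0}])

```text
time_s: 11.8
tcp_pos: [0.5906, 0.0968, 0.0362]
eef_rot: [180.0, 0.1, 1.4]
contact_force: [0.5, -0.3, 0.1]
gripper_width: 0.0007
gripper_force: 0.0
```

Call:
send_rows(steps=[{"dp": [0,20,-40],"roll": 0,"jaw": 0},{"dp": [-20,60,-80],"roll": 0,"jaw": 0},{"dp": [-50,110,-110],"roll": 0,"jaw": 0},{"dp": [-80,160,-130],"roll": 0,"jaw": 0},{"dp": [-110,210,-140],"roll": 0,"jaw": 0}])

```text
time_s: 12.42
tcp_pos: [0.4857, -0.1167, 0.1788]
eef_rot: [-180.0, -0.2, 1.4]
contact_force: [1.4, -1.2, -0.3]
gripper_width: 0.0004
gripper_force: 0.0
```

```bash
python3 s.py
python3 - <<'E'
from h import *
b=snap('side','s7.png')['image'][220:290,290:380]
t=snap('top','t7.png')['image'][210:280,280:400]
cv2.imwrite('pics/s7c.png',np.vstack([cv2.resize(b,(400,311),interpolation=cv2.INTER_CUBIC),cv2.resize(t,(400,233),interpolation=cv2.INTER_CUBIC)]))
E
```

```text
t 12.425 fix [ -82.2 -172.7] z 178.8 rot [-179.99   -0.18    1.42] F [ 1.4 -1.2 -0.3] w 0.0003936365346808091
```

View pics/s7c.png

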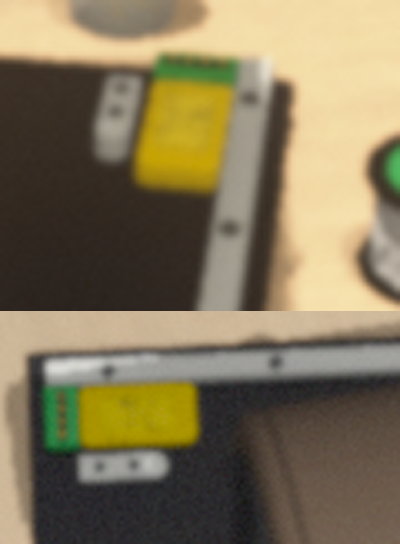

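The controller is in the green pocket: its end meets the stop at (79,415), and its long side runs flush along the rail without tilt. The reel and jar still stand. The hand is clear, so I'm handing in.

```bash
python3 -c "
from plant import r
print(r.close_job())"
```

```text
the job is handed in; nothing more can be done
None
```

I pushed the yellow controller flat on the rail, slid it home into the green-stop pocket with closed fingertips, and handed the job in with the hand clear; the last pictures show it flush with stop and rail, though I didn't recheck the tin.

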